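# Hold a reading lens in focus over a printing block

### The arm

A 6-joint arm with a two-finger parallel gripper is mounted at the origin on the work surface. World frame = base frame: x ahead of the robot, y to its left, z up, the work surface at z = 0. Lengths are in m, angles in rad, forces in N, time in s.
With the tool pointing down it reaches from about 0.35 to 0.775 m from the base axis. Payload 7.3 kg.
Tool frame: the origin (TCP) lies on the centre line of the jaws, within the pads' length; the fingertips stand 14 mm ahead of it and the grasp point (between the pads) lies 5 mm behind it; z points along the fingers, y is the direction in which the jaws open and shut (so a half turn about z gives the same grasp; the last joint's range is limited). The gripper opens to 92 mm and grips with 3 to 60 N. Pads are 19 mm wide; open, the fingers measure 130 mm over their backs; the gripper's body (75 mm by 190 mm) begins 47 mm behind the grasp point.
Start: joints at [-1.496, 0.342, 1.524, -0, 1.275, -0.146], TCP at [0.115, -0.512, 0.241] pointing down, gripper open.
Joint ranges: [-2.53, 2.53], [-0.77, 2.02], [0.04, 2.7], [-1, 4.14], [0.28, 2.66], [-3.11, 3.11]. Speed limits (rad/s): [2.57, 2.57, 3.14, 3.14, 3.14, 3.14].

### API

Orientations are given as [roll, pitch, yaw] about the fixed x, y, z axes, in that order (R = Rz(yaw) Ry(pitch) Rx(roll)).
In Python, from cell import telemetry, cams, robot gives the robot as it stands.
- The arm moves only by the tool servo_tool, never from a script. Its argument "targets" is text: rows parted by semicolons, each of 4 numbers parted by spaces: the shift along the tool's x, y, z in mm, then the turn about the tool's z in rad. In form: x y z yaw; .... A call has 1 to 20 rows; each row shifts and turns the pose as measured when the row begins, along the tool's axes as they then stand; what a row does not reach is not made up. A row lasts 1/8 s, in which the tool goes at most 62.5 mm and 10.7 degrees, less where a joint would pass 70% of its speed; a pose out of reach is approached as far as the arm can. A call with a gripper value outside its range is refused whole. "hand" is the opening, from 0 (shut) to 1 (fully open), set as the call begins (left out, the last holds). The fingers move at their own pace and stop on an object; "squeeze" is the grip in N (left out, the last holds). Time passes only in rows, so rows that do not move let the fingers close. It gives the time, the measured TCP pose, the force and the opening at its end, in the units of the state.
- telemetry.observe(): the state, without advancing time (a new reading comes with each control period).
- cams.read_camera(name): name is "scene" or "top" or "wrist"; returns a dict with "color" (400x640x3 uint8, red, green, blue), "K" (3x3 intrinsics, pixels), "R" (3x3) and "t" (3): a world point X has camera coordinates R X + t. Camera axes: x right, y down, z forward; pixel columns grow to the right and rows downward; lengths in m; the calibration is good to about 2 mm. A picture is of the moment at which its call begins. There is no depth.
- robot.hand_in(): hands the job in, once; it reports no verdict.
Trained networks look in a picture, given as the dict that the camera call returned (one of the last four; its "shot" number tells which), for a name from the list of things; names that differ only in an ending like _2 or _b are one class to them, and where a whole thing is asked for, a point or a joint stands for the part that bears it (a point fixed in the world has none). Each returns a list of dicts, best first, with "score" (0 to 1); they miss things now and then, are a little off and sometimes report something else, mostly with a low value. They report only what shows in the picture. A call takes as long as a camera call. They do not tell look-alikes from the thing itself.
- cams.cut_out(picture, query): "region" (400x640 bool, what is visible of it) and "extent" ([centre column, centre row, width, height] in pixels, round what is visible of it).
The state is a dict: "time": time; "qpos": joint angles; "qvel": joint speeds; "joint_efforts": joint torques, N m; "tool_pos": TCP position; "tool_rot": TCP orientation; "contact_force": force on the tool from outside, world axes, zero at the start; "torque": the same for the moment, N m; "opening": finger opening in m.
Only numpy, scipy, OpenCV 4.12 (cv2) and the standard library are available. Lean on these libraries where they do the work, as an engineer would, in place of code of your own. Each camera call takes 0.05 s, during which the arm holds its last target.

### The job

Take the reading lens by its handle, pull it straight out of its spring clip, and hold it level and centred above the round printing block, with the lens at the height that the pointer of the focus gauge shows. Finish with the lens still held there in the gripper, steady and touching nothing else. Do not shift the printing blocks, the gauge's pointer or anything else lying on the table.

Things in the scene. Friction and masses are not known exactly. Their poses are not given: they have to be found in the camera images.
- lens: Reading lens, 90 g: clear glass in a round black rim, 60 mm across, 10 mm thick, with a flat straight black handle along its -x axis, 29 to 118 mm from the lens's centre, 14 mm wide (y), 10 mm thick, in line with the rim. Origin: centre of the lens's underside; z is the lens's axis. It starts level in the clip, axes along the clip's, the handle sticking out freely, 28 mm clear of the table.
- lens_center (a point): The centre of the lens, at mid-thickness (5 mm above the body's origin). The centre of mass lies on the centre line about 17 mm from here towards the handle.
- lens_handle (a point): The middle of the lens's handle, 73 mm from the lens's centre, at mid-thickness: a good place to grip, from above, across the 14 mm width.
- clip: Spring clip fixed to the table, 64 x 112 mm, 43 mm high: dark wooden base (top 28 mm above the table) with a steel pocket. Origin: on the table under the pocket's centre; the pocket's mouth faces the clip's -x axis, the clip's front is 26 mm from the origin. Lips over the lens's edge stop it from being lifted: it must be pulled straight out along the clip's -x, level.
- clip_pocket (a point): The pocket's centre, where the lens's centre lies at the start, 33 mm above the table. Two spring-loaded steel balls, 20 mm in front of it, one each side, hold the lens in: pulling it past them takes roughly 10 N, in the first 20 mm of travel. After about 60 mm of travel the lens is clear of the clip and can be lifted.
- mat: Green cutting mat fixed to the table, 200 x 290 x 4 mm. Origin: centre of its underside; x across the 200 mm. Three printing blocks stand on it in a row along y, at about x = -30 mm. The focus gauge stands on it: a steel post 10 mm across, its top 178 mm above the table, on a 40 mm round foot, at x = +68 mm, y = 0.
- pointer_tip (a point): Tip of the gauge's pointer: a steel finger 14 mm wide, 4 mm thick, 47 mm long, on a collar, pointing along the mat's -x; the tip is at x = +20 mm on the mat. The point is at the finger's mid-thickness; its height (95 to 140 mm above the table) is where the middle of the lens's thickness is to be held. The collar stays where it is unless pushed.
- block_round: The round printing block: wooden disc with an engraved metal face, 44 mm in diameter, 23 mm high, loose on the mat. Origin: centre of its underside. One of three blocks, in any order in the row.
- block_square: A square printing block of the same make, 42 x 42 mm, 23 mm high, loose on the mat. Origin: centre of its underside. To be left alone.
- block_oblong: An oblong printing block of the same make, 62 (x) x 30 (y) mm, 23 mm high, loose on the mat. Origin: centre of its underside. To be left alone.
- ink_tin: Ink tin with black lid, 71 mm across, 50 mm high; origin at the centre of its underside. To be left alone.
- pen: Black pen lying on the table, 125 mm long (x), 10 mm thick; origin under its middle. To be left alone.
- bone_folder: Flat ivory-coloured bone folder lying on the table, 141 x 22 x 5 mm; origin under its middle. To be left alone.
- brayer: Ink roller lying on the table: rubber roll 90 mm wide, 36 mm thick, wooden handle along -x, about 200 mm long; origin on the table between the roll and the handle. To be left alone.
- brush: Flat brush with a wooden handle, about 200 mm long, lying on the table; origin under its middle. To be left alone.
Not all that is in view belongs to the job. Leave any red look-alike of the block_round alone.

How it is judged:
By the outcome, as a careful person would: the job done as asked, in the order asked, and still so for the second after the job is handed in, while the arm keeps its last pose, push and grip.
It also fails if it takes over 38 s, if anything falls off the work surface, if the arm or the gripper's body presses on something with over 40 N, if the wrist force passes 120 N, or if a joint passes its speed limit or range.

## Working session

There is one attempt and no reset: what is moved stays moved. The work goes in short steps, Python scripts to look and compute and a tool call to move; the robot and the scene stay as the last step left them, time stands still between calls to the robot, and variables do not carry over. Pictures are saved under pics/ and viewed, and the job is handed in when it is done.

Besides the shell and the picture viewer there is one more tool, called after "Emit:" as name(argument=value, ...) on one line, values as JSON. servo_tool: Moves the arm, as the interface text tells. Its arguments: {"type":"object","properties":{"targets":{"type":"string"},"hand":{"type":"number"},"squeeze":{"type":"number"}},"required":["targets"]}

```bash
ls; mkdir -p pics
python3 - <<'E'
from cell import telemetry, cams, robot
import cv2,pickle
s=telemetry.observe(); print(s)
P={}
for n in ["scene","top"]:
    p=cams.read_camera(n); P[n]=p; cv2.imwrite(f"pics/{n}0.png",p["color"][:,:,::-1]); print(n,p["K"],p["R"],p["t"],p["shot"])
pickle.dump(P,open("p0.pkl","wb"))
E
```

```text
pics
{'time': 0.0, 'qpos': array([-1.49598844e+00,  3.42738571e-01,  1.52502412e+00, -2.39651131e-05,
        1.27545152e+00, -1.45974091e-01]), 'qvel': array([-0.00138667, -0.00016218,  0.00031161, -0.00036465, -0.00107112,
        0.00035817]), 'joint_efforts': array([-9.84908656e-04, -4.31253433e+01, -2.44217438e+01,  7.17267604e-02,
        5.61611226e-02, -1.26714103e-04]), 'tool_pos': array([ 0.1149686 , -0.51184084,  0.24003427]), 'tool_rot': array([-3.13998500e+00, -2.13193952e-04,  2.20788801e-01]), 'contact_force': array([-0.469228  , -0.63721809, -0.43145056]), 'torque': array([-0.01299165, -0.01751764,  0.02259806]), 'opening': 0.09216831511053451}
scene [[466.09972779   0.         321.16138214]
 [  0.         466.09972779 202.49129336]
 [  0.           0.           1.        ]] [[-0.5233019   0.85213811 -0.00397026]
 [ 0.70036001  0.42743079 -0.57166317]
 [-0.48543896 -0.30193303 -0.8204788 ]] [ 0.3047487  -0.35805316  1.53568172] 1
top [[407.06280815   0.         320.71496871]
 [  0.         407.06280815 207.16734283]
 [  0.           0.           1.        ]] [[ 0.02736053 -0.99953088 -0.01376292]
 [-0.98572639 -0.02468957 -0.166535  ]
 [ 0.16611708  0.01812296 -0.98593949]] [-0.01021311  0.5826895   1.14537212] 2
```

View pics/scene0.png

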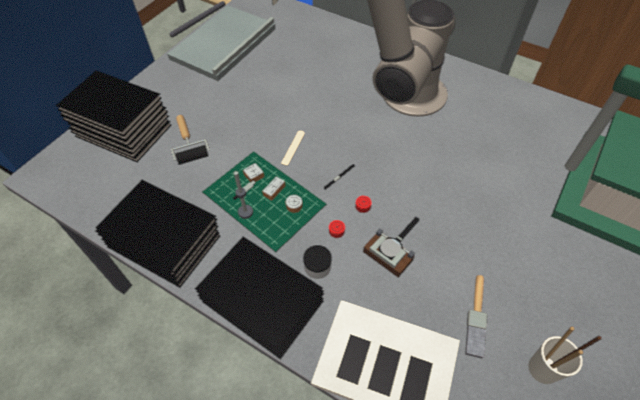

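View pics/top0.png

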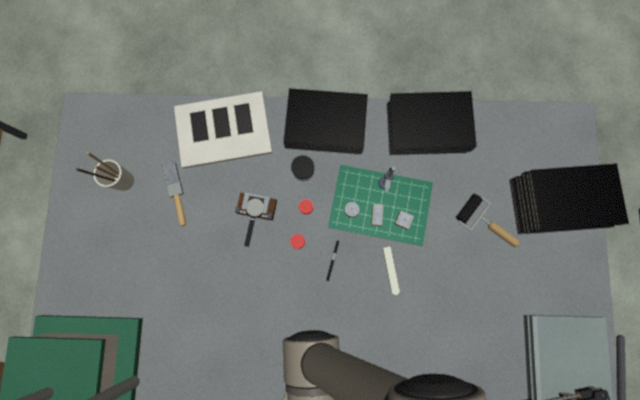

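```bash
cat > h.py <<'E'
import numpy as np, cv2, pickle
def proj(p,X):
    c=np.asarray(X)@p["R"].T+p["t"]; u=c@p["K"].T; return u[...,:2]/u[...,2:]
def ray(p,uv):
    d=np.linalg.inv(p["K"])@np.array([uv[0],uv[1],1.]); d=p["R"].T@d; o=-p["R"].T@p["t"]; return o,d/np.linalg.norm(d)
def atz(p,uv,z):
    o,d=ray(p,uv); return o+d*(z-o[2])/d[2]
def tri(obs):
    A=np.zeros((3,3));b=np.zeros(3)
    for p,uv in obs:
        o,d=ray(p,uv);M=np.eye(3)-np.outer(d,d);A+=M;b+=M@o
    return np.linalg.solve(A,b)
E
python3 - <<'E'
from cell import cams
from h import *
P={}
for n in ["scene","top"]:
    p=cams.read_camera(n); P[n]=p
    for q in ["lens","lens_center","lens_handle","clip","clip_pocket","mat","pointer_tip","block_round","block_square","block_oblong","ink_tin","pen","bone_folder"]:
        r=cams.cut_out(p,q)
        print(n,q,[(round(d["score"],2),np.round(d["extent"],1).tolist(),int(d["region"].sum())) for d in r[:4]])
    c=p["color"][:,:,::-1]
    if n=="scene":
        a=cv2.resize(c[140:260,190:330],None,fx=5,fy=5,interpolation=cv2.INTER_CUBIC); b=cv2.resize(c[190:290,340:440],None,fx=6,fy=6,interpolation=cv2.INTER_CUBIC)
    else:
        a=cv2.resize(c[150:260,320:440],None,fx=5,fy=5,interpolation=cv2.INTER_CUBIC); b=cv2.resize(c[170:260,220:320],None,fx=6,fy=6,interpolation=cv2.INTER_CUBIC)
    cv2.imwrite(f"pics/{n}_a.png",a);cv2.imwrite(f"pics/{n}_b.png",b)
pickle.dump(P,open("p1.pkl","wb"))
E
```

```text
scene lens [(0.71, [400.0, 240.1, 38.0, 43.0], 527)]
scene lens_center [(0.83, [398.9, 237.7, 37.8, 41.8], 507)]
scene lens_handle [(0.66, [399.2, 236.4, 40.3, 47.5], 547)]
scene clip [(0.61, [388.0, 251.5, 52.0, 47.2], 1006)]
scene clip_pocket [(0.65, [389.9, 253.8, 48.9, 49.2], 947)]
scene mat [(0.86, [264.6, 203.0, 121.9, 100.8], 5289), (0.47, [294.0, 205.5, 13.6, 17.6], 237)]
scene pointer_tip [(0.54, [243.4, 191.4, 19.1, 19.4], 146)]
scene block_round [(0.76, [364.3, 203.6, 17.8, 19.4], 241), (0.72, [294.5, 205.4, 13.7, 18.6], 239), (0.68, [255.3, 172.2, 25.0, 14.8], 276), (0.61, [337.6, 226.7, 14.7, 15.5], 216)]
scene block_square [(0.62, [253.8, 172.4, 16.6, 13.6], 209)]
scene block_oblong [(0.76, [273.9, 189.2, 25.6, 19.5], 286)]
scene ink_tin [(0.8, [318.9, 261.8, 30.2, 33.9], 853)]
scene pen [(0.57, [338.6, 176.3, 26.0, 22.2], 89)]
scene bone_folder [(0.62, [294.2, 149.4, 17.7, 34.1], 230)]
top lens [(0.94, [254.2, 222.6, 19.3, 44.6], 436)]
top lens_center [(0.72, [253.6, 222.6, 19.8, 46.3], 462)]
top lens_handle [(0.82, [254.5, 221.8, 20.4, 49.1], 431), (0.33, [303.4, 168.8, 19.9, 26.3], 474)]
top clip [(0.72, [333.1, 259.3, 14.9, 38.4], 155), (0.56, [255.9, 207.5, 42.2, 32.2], 587)]
top clip_pocket [(0.7, [254.3, 208.7, 38.3, 27.8], 524), (0.42, [353.4, 210.8, 10.2, 16.5], 158)]
top mat [(0.68, [378.5, 205.9, 105.6, 83.9], 5664)]
top pointer_tip []
top block_round [(0.73, [306.4, 208.0, 14.3, 13.6], 146), (0.53, [352.6, 210.4, 14.8, 16.0], 179), (0.48, [297.9, 244.2, 14.9, 15.5], 188)]
top block_square [(0.74, [172.7, 195.0, 25.7, 68.2], 691), (0.67, [402.9, 219.4, 21.1, 18.5], 230)]
top block_oblong [(0.64, [378.6, 215.7, 14.5, 21.4], 225)]
top ink_tin [(0.7, [303.6, 170.2, 21.1, 26.7], 481), (0.7, [378.3, 216.5, 10.2, 19.4], 208), (0.2, [334.8, 252.2, 7.5, 20.3], 53)]
top pen []
top bone_folder [(0.78, [390.0, 270.3, 14.7, 50.0], 332)]
```

View pics/scene_a.png

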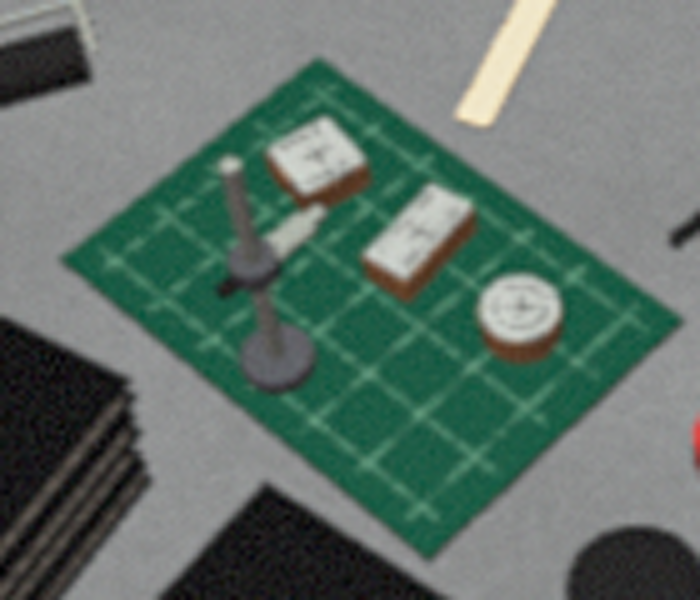

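View pics/scene_b.png

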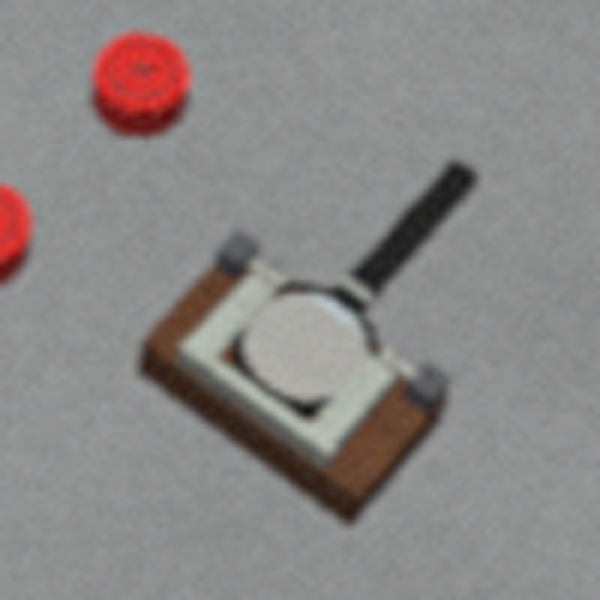

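View pics/top_a.png

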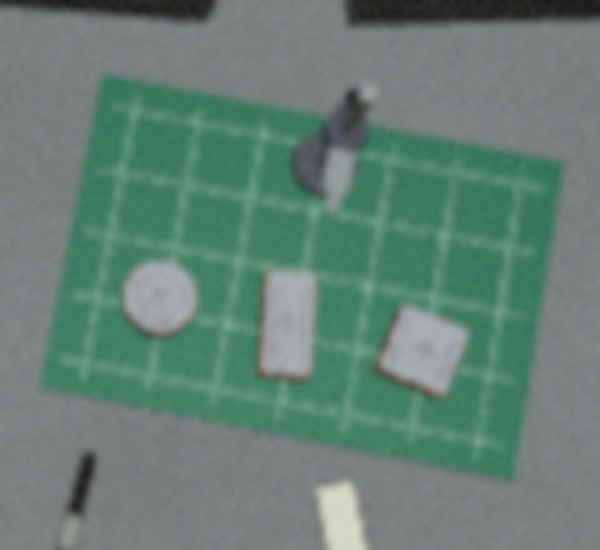

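View pics/top_b.png

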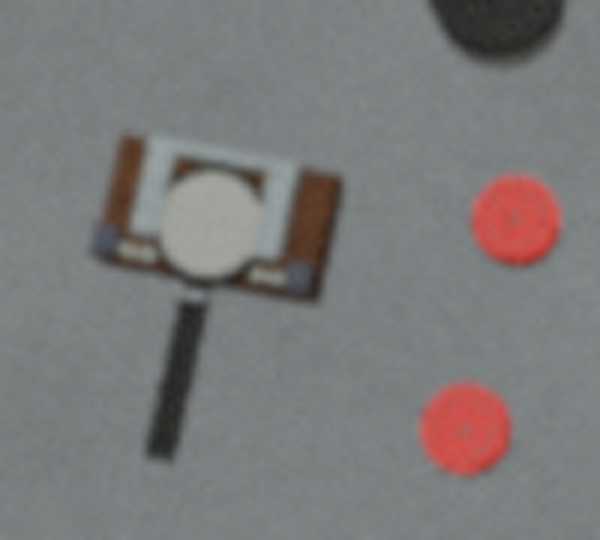

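```bash
cat > m.py <<'E'
from h import *
P=pickle.load(open("p1.pkl","rb"));S,T=P["scene"],P["top"]
def o(x,y,f,a,b): return ((x+.5)/f-.5+a,(y+.5)/f-.5+b)
sa=lambda x,y:o(x,y,5,190,140); sb=lambda x,y:o(x,y,6,340,190); ta=lambda x,y:o(x,y,5,320,150); tb=lambda x,y:o(x,y,6,220,170)
r=lambda a:np.round(np.asarray(a)*1000,1).tolist()
# mat corners at z=4mm
for n,p,cs in (("S",S,[sa(320,57),sa(684,320),sa(430,560),sa(62,259)]),("T",T,[ta(515,480),ta(42,388),ta(104,75),ta(566,160)])):
    c=np.array([atz(p,u,.004) for u in cs]); print(n,"mat",r(c[:,:2]),"ctr",r(c.mean(0)),"sides",r(np.linalg.norm(np.roll(c,-1,0)-c,axis=1)))
    yax=(c[1]+c[2]-c[0]-c[3]);print(" y axis ang",np.degrees(np.arctan2(yax[1],yax[0])))
print("round S,T",r(atz(S,sa(521,305),.027)),r(atz(T,ta(160,295),.027)), "tri",r(tri([(S,sa(521,305)),(T,ta(160,295))])))
print("oblong",r(atz(S,sa(419,236),.027)),r(atz(T,ta(288,323),.027)))
print("square",r(atz(S,sa(318,157),.027)),r(atz(T,ta(426,347),.027)))
t=tri([(S,sa(320,210)),(T,ta(334,208))]);print("tip",r(t),proj(S,t),proj(T,t),sa(320,210),ta(334,208))
t=tri([(S,sa(229,160)),(T,ta(370,91))]);print("posttop",r(t))
# lens z top 38
print("lens ctr",r(atz(S,sb(308,345),.038)),r(atz(T,tb(210,224),.038)))
print("handle end",r(atz(S,sb(460,170),.038)),r(atz(T,tb(161,457),.038)))
print("red",r(atz(T,tb(516,216),.023)),r(atz(T,tb(466,427),.023)))
E
python3 m.py
```

```text
S mat [[478.4, -300.4], [528.7, -16.1], [724.7, -49.7], [674.7, -335.1]] ctr [601.6, -175.3, 4.0] sides [288.7, 198.9, 289.8, 199.3]
 y axis ang 80.0194073050192
T mat [[481.5, -301.6], [529.5, -17.8], [725.5, -51.4], [678.4, -335.5]] ctr [603.7, -176.6, 4.0] sides [287.8, 198.8, 288.0, 199.7]
 y axis ang 80.48997685758697
round S,T [579.8, -88.2, 27.0] [584.4, -86.8, 27.0] tri [583.2, -86.0, 32.8]
oblong [570.3, -161.9, 27.0] [569.4, -163.0, 27.0]
square [554.2, -242.6, 27.0] [557.1, -244.8, 27.0]
tip [624.3, -179.4, 99.1] [253.40783881 181.56596893] [386.24206902 191.28471767] (253.6, 181.6) (386.4, 191.2)
posttop [669.8, -186.4, 184.2]
lens ctr [578.0, 201.8, 38.0] [580.4, 201.5, 38.0]
handle end [465.9, 218.9, 38.0] [464.9, 219.1, 38.0]
red [590.8, 51.1, 23.0] [484.6, 72.2, 23.0]
```

Run:
```python
from cell import telemetry, cams
from h import *
from scipy.spatial.transform import Rotation as Rot
s=telemetry.observe();p=cams.read_camera("wrist");cv2.imwrite("pics/w0.png",p["color"][:,:,::-1])
Rt=Rot.from_euler("xyz",s["tool_rot"]).as_matrix()
c=-p["R"].T@p["t"]
print(s["time"],"cam in tool",Rt.T@(c-s["tool_pos"]),"axes in tool\n",(Rt.T@p["R"].T).round(3),p["K"])
```

```text
1.5 cam in tool [ 0.07883549 -0.00020792 -0.14336215] axes in tool
 [[ 0.    -0.958 -0.287]
 [ 1.     0.    -0.   ]
 [ 0.    -0.287  0.958]] [[282.20253098   0.         320.29407398]
 [  0.         282.20253098 203.44808441]
 [  0.           0.           1.        ]]
```

View pics/w0.png

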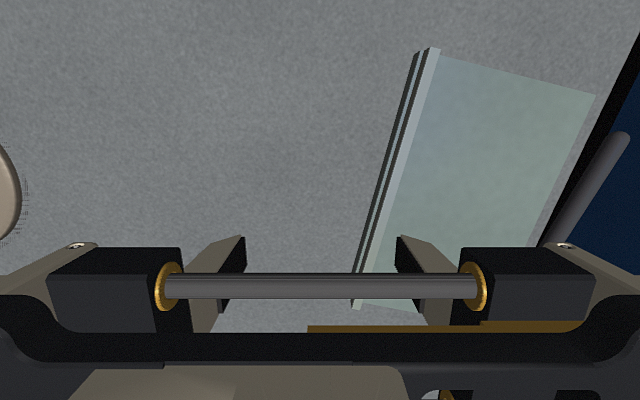

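```bash
cat > plan.py <<'E'
import sys,numpy as np
from h import *
def plan(cur,yaw,tgt,tyaw,n):
    """rows; even split"""
    cur=np.array(cur,float);tgt=np.array(tgt,float);d=(tgt-cur)/n*1000;dy=(tyaw-yaw+np.pi)%(2*np.pi)-np.pi
    out=[]
    for k in range(n):
        c,s=np.cos(yaw),np.sin(yaw)
        out.append("%.1f %.1f %.1f %.3f"%(c*d[0]+s*d[1],s*d[0]-c*d[1],-d[2],-dy/n)); yaw+=dy/n
    return "; ".join(out)
if __name__=="__main__":
    from cell import telemetry
    s=telemetry.observe();a=[float(x) for x in sys.argv[1:]]
    print(s["time"],s["tool_pos"],s["tool_rot"]);print(plan(s["tool_pos"],s["tool_rot"][2],a[:3],a[3],int(a[4])))
E
python3 plan.py .50 -.27 .24 -.17 10
```

```text
1.55 [ 0.11499466 -0.51226711  0.24076042] [3.14147061e+00 1.37725110e-05 2.20770088e-01]
42.9 -15.2 0.1 0.039; 42.2 -16.9 0.1 0.039; 41.6 -18.5 0.1 0.039; 40.8 -20.1 0.1 0.039; 40.0 -21.7 0.1 0.039; 39.1 -23.2 0.1 0.039; 38.2 -24.8 0.1 0.039; 37.2 -26.2 0.1 0.039; 36.1 -27.7 0.1 0.039; 35.0 -29.0 0.1 0.039
```

Emit:
servo_tool(targets="43 -15 0 0.04; 42 -17 0 0.04; 42 -18 0 0.04; 41 -20 0 0.04; 40 -22 0 0.04; 39 -23 0 0.04; 38 -25 0 0.04; 37 -26 0 0.04; 36 -28 0 0.04; 35 -29 0 0.04; 0 0 0 0; 0 0 0 0", hand=1)

```text
time: 3.05
tool_pos: [0.5144, -0.2681, 0.2403]
tool_rot: [3.139, -0.001, -0.195]
contact_force: [-0.3, -0.1, 0.2]
opening: 0.092
```

```bash
cat > snap.py <<'E'
import sys
from cell import telemetry, cams
from h import *
n=sys.argv[1]; cam=sys.argv[2] if len(sys.argv)>2 else "wrist"
s=telemetry.observe();p=cams.read_camera(cam);cv2.imwrite(f"pics/{n}.png",p["color"][:,:,::-1]);pickle.dump((p,s),open(n+".pkl","wb"));print(s["time"],s["tool_pos"],s["tool_rot"])
E
python3 snap.py w1; python3 plan.py .52 -.06 .24 -.17 6
```

```text
3.05 [ 0.51435197 -0.26807386  0.24031556] [ 3.13910889e+00 -1.19182122e-03 -1.94698153e-01]
3.1 [ 0.51426863 -0.26815529  0.24036352] [ 3.13937342e+00 -1.43629051e-03 -1.95293069e-01]
-5.8 -34.2 0.1 -0.004; -5.7 -34.2 0.1 -0.004; -5.5 -34.3 0.1 -0.004; -5.4 -34.3 0.1 -0.004; -5.2 -34.3 0.1 -0.004; -5.1 -34.3 0.1 -0.004
```

View pics/w1.png

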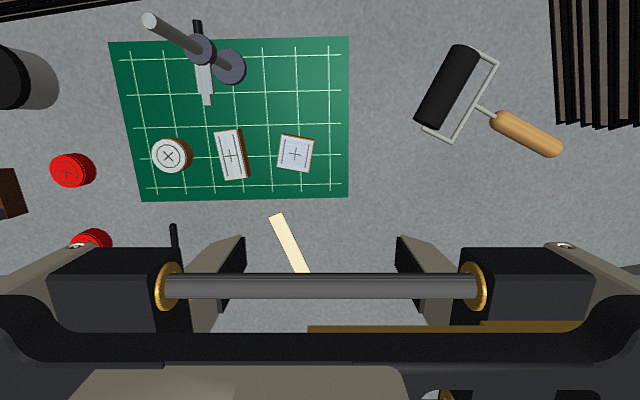

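Emit:
servo_tool(targets="-6 -34 0 0; -6 -34 0 0; -5 -34 0 0; -5 -34 0 0; -5 -34 0 0; -5 -34 0 0; 0 0 0 0")

```text
time: 3.98
tool_pos: [0.518, -0.0642, 0.2408]
tool_rot: [3.138, -0.002, -0.208]
contact_force: [-0.0, -0.0, -0.1]
opening: 0.0916
```

```bash
python3 snap.py w2; python3 plan.py .49 .214 .20 -.16 8
```

```text
3.975 [ 0.51800795 -0.06416258  0.24081189] [ 3.13797503e+00 -2.11824513e-03 -2.08257085e-01]
4.025 [ 0.5181239  -0.06531574  0.2408331 ] [ 3.13729694e+00 -2.41566773e-03 -2.09186705e-01]
-10.7 -33.4 5.1 -0.006; -10.5 -33.5 5.1 -0.006; -10.3 -33.6 5.1 -0.006; -10.1 -33.6 5.1 -0.006; -9.9 -33.7 5.1 -0.006; -9.7 -33.7 5.1 -0.006; -9.4 -33.8 5.1 -0.006; -9.2 -33.9 5.1 -0.006
```

View pics/w2.png

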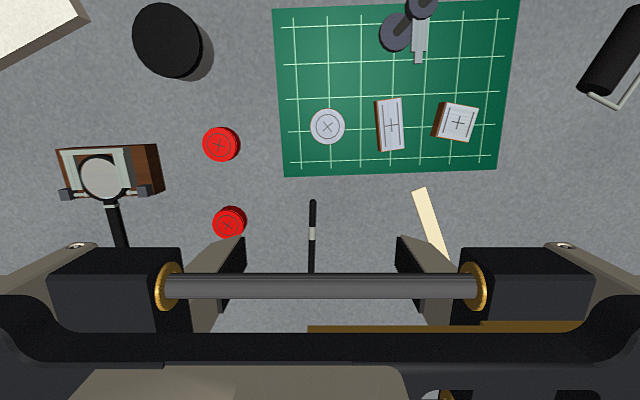

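Run:
```python
from h import *
A=cv2.imread("pics/w1.png");B=cv2.imread("pics/w2.png")
def c(I,x,y,w,h,f):return cv2.resize(I[y:y+h,x:x+w],None,fx=f,fy=f,interpolation=cv2.INTER_CUBIC)
a=c(A,135,5,110,65,7)
b=np.hstack([c(A,180,60,50,50,8),c(B,395,25,50,50,8)])
d=np.hstack([c(A,145,130,50,50,8),c(B,302,102,50,50,8)])
cv2.imwrite("pics/c1.png",b);cv2.imwrite("pics/c2.png",d);
```

```text
(no output)
```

View pics/c1.png

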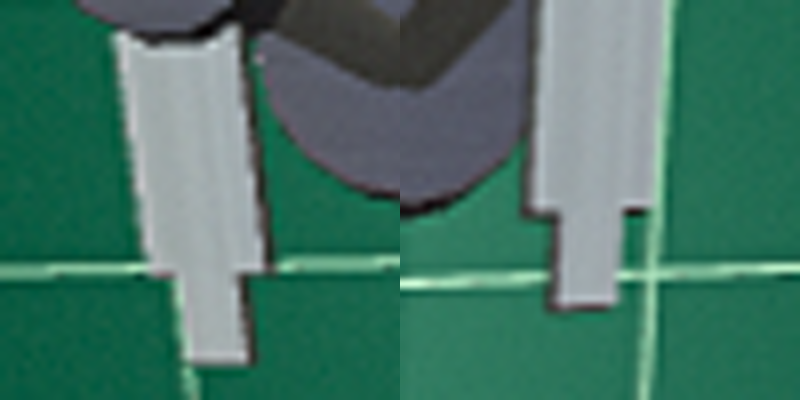

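View pics/c2.png

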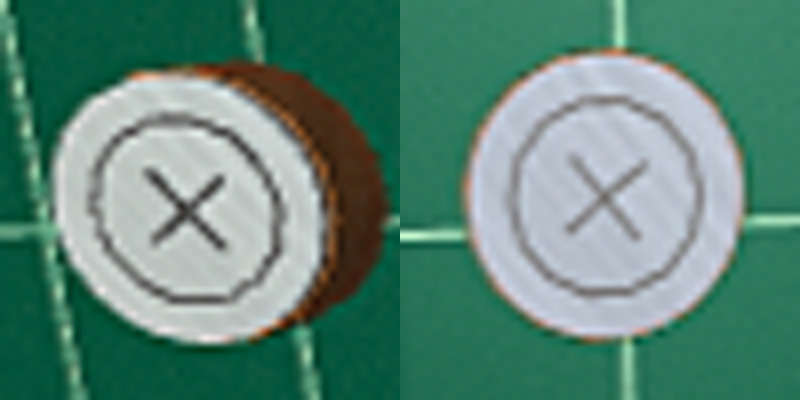

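Run:
```python
from m import *
print("----")
W1,s1=pickle.load(open("w1.pkl","rb"));W2,s2=pickle.load(open("w2.pkl","rb"))
q=lambda x,y,f,a,b:o(x,y,f,a,b)
def rep(n,obs,z=None):
    t=tri(obs);print(n,r(t),"res px",[np.round(proj(p,t)-u,1).tolist() for p,u in obs], "@z" if z else "",[r(atz(p,u,z)) for p,u in obs] if z else "")
rep("round",[(W1,q(187,210,8,145,130)),(W2,q(205,200,8,302,102))],.027)
rep("tiptop",[(W1,q(219,362,8,180,60)),(W2,q(186,305,8,395,25))])
rep("shoulderL",[(W1,q(147,272,8,180,60)),(W2,q(134,209,8,395,25))])
rep("shoulderR",[(W1,q(262,270,8,180,60)),(W2,q(250,208,8,395,25))])
# oblong & square cross z=27 check
rep("oblong",[(W1,(230.5,156)),(W2,(391,125.5))],.027)
rep("square",[(W1,(295,153.5)),(W2,(459,121.5))],.027)
```

```text
S mat [[478.4, -300.4], [528.7, -16.1], [724.7, -49.7], [674.7, -335.1]] ctr [601.6, -175.3, 4.0] sides [288.7, 198.9, 289.8, 199.3]
 y axis ang 80.0194073050192
T mat [[481.5, -301.6], [529.5, -17.8], [725.5, -51.4], [678.4, -335.5]] ctr [603.7, -176.6, 4.0] sides [287.8, 198.8, 288.0, 199.7]
 y axis ang 80.48997685758697
round S,T [579.8, -88.2, 27.0] [584.4, -86.8, 27.0] tri [583.2, -86.0, 32.8]
oblong [570.3, -161.9, 27.0] [569.4, -163.0, 27.0]
square [554.2, -242.6, 27.0] [557.1, -244.8, 27.0]
tip [624.3, -179.4, 99.1] [253.40783881 181.56596893] [386.24206902 191.28471767] (253.6, 181.6) (386.4, 191.2)
posttop [669.8, -186.4, 184.2]
lens ctr [578.0, 201.8, 38.0] [580.4, 201.5, 38.0]
handle end [465.9, 218.9, 38.0] [464.9, 219.1, 38.0]
red [590.8, 51.1, 23.0] [484.6, 72.2, 23.0]
----
round [585.1, -87.0, 26.9] res px [[0.0, 0.1], [-0.0, -0.1]] @z [[585.3, -87.0, 27.0], [584.9, -86.9, 27.0]]
tiptop [625.5, -178.8, 97.3] res px [[0.0, 0.0], [-0.0, -0.0]]  
shoulderL [636.6, -173.9, 98.1] res px [[0.0, 0.1], [-0.0, -0.1]]  
shoulderR [634.2, -187.1, 97.5] res px [[0.1, 0.2], [-0.0, -0.2]]  
oblong [569.9, -163.7, 26.3] res px [[-0.0, -0.1], [0.0, 0.1]] @z [[569.9, -163.9, 27.0], [570.0, -163.5, 27.0]]
square [557.6, -244.2, 29.2] res px [[-0.0, -0.1], [0.0, 0.2]] @z [[557.2, -244.0, 27.0], [557.6, -245.2, 27.0]]
```

Emit:
servo_tool(targets="-11 -33 0 -0.01; -11 -33 5 -0.01; -11 -33 5 -0.01; -10 -34 5 -0.01; -10 -34 5 0; -10 -34 5 0; -10 -34 5 0; -9 -34 5 0; 0 0 0 0")

```text
time: 5.15
tool_pos: [0.4904, 0.2057, 0.2036]
tool_rot: [3.133, -0.007, -0.188]
contact_force: [-0.2, -0.5, 0.2]
opening: 0.092
```

```bash
python3 snap.py w3
```

```text
5.15 [0.49036501 0.20571158 0.2035569 ] [ 3.13324289 -0.00676042 -0.18814722]
```

View pics/w3.png

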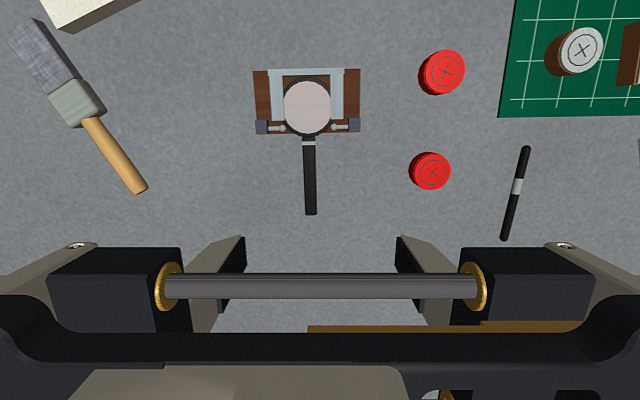

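Run:
```python
from h import *
A=cv2.imread("pics/w3.png")
cv2.imwrite("pics/c3.png",cv2.resize(A[60:220,245:370],None,fx=4,fy=4,interpolation=cv2.INTER_CUBIC)[:600])
p,s=pickle.load(open("w3.pkl","rb"))
# rectify: world plane z=.038 in approx frame, 0.25mm/px -> use subpixel handle edges by dark profile
g=cv2.cvtColor(A,cv2.COLOR_BGR2GRAY).astype(float)
L=[];R_=[]
for v in range(150,208,3):
    row=g[v,295:330]; m=row<60; idx=np.where(m)[0]
    def cross(i,j): return i+(60-row[i])/(row[j]-row[i])*(j-i)
    l=cross(idx[0],idx[0]-1);r=cross(idx[-1],idx[-1]+1); L.append((295+l,v));R_.append((295+r,v))
mid=np.array([(np.array(a)+b)/2 for a,b in zip(L,R_)])
W=np.array([atz(p,u,.037)for u in mid]);Lw=np.array([atz(p,u,.038)for u in L]);Rw=np.array([atz(p,u,.038)for u in R_])
print("width",np.linalg.norm(Lw-Rw,axis=1).round(4))
k=np.polyfit(W[:,0],W[:,1],1);print("slope ang",np.degrees(np.arctan(k[0])), "y at x=.507",np.polyval(k,.507))
print(W[0],W[-1])
col=g[195:225,310];print(col.round())
```

```text
width [0.0134 0.0133 0.0134 0.0134 0.0135 0.0135 0.0134 0.0133 0.0132 0.0131
 0.0134 0.0133 0.0134 0.0133 0.0134 0.0133 0.0132 0.0133 0.0131 0.0133]
slope ang -9.531227398402557 y at x=.507 0.2141791934538822
[0.53924915 0.20873292 0.037     ] [0.47543255 0.21951269 0.037     ]
[ 32.  33.  32.  34.  33.  28.  30.  29.  34.  32.  25.  32.  29.  30.
  32.  29.  29.  30.  24.  26.  93. 139. 130. 128. 131. 128. 127. 128.
 129. 129.]
```

View pics/c3.png

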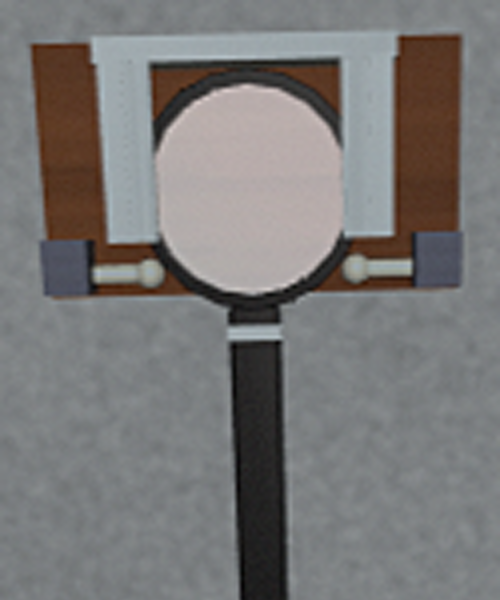

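```bash
python3 - <<'E'
from h import *
p,s=pickle.load(open("w3.pkl","rb"))
T=atz(p,(310.7,214.4),.036);a=np.radians(-9.53);e=np.array([np.cos(a),np.sin(a),0])
print("tail",T,"centre from tail",T+.118*e,"grip",T+.045*e)
print("glass",atz(p,(307.2,107.1),.038), "bottom rim",atz(p,(308.3,60+305/4),.038),"top rim",atz(p,(306.5,60+68/4),.038))
# clip orientation: front corners on base top
a1=atz(p,(245+41/4,60+241/4),.036);b1=atz(p,(245+462/4,60+233/4),.036);print(np.degrees(np.arctan2(*(a1-b1)[:2])))
E
python3 plan.py .5075 .2140 .07 -.1663 4
```

```text
tail [0.46624076 0.22097056 0.036     ] centre from tail [0.58261225 0.20143401 0.036     ] grip [0.51061972 0.21352018 0.036     ]
glass [0.5827038  0.20132451 0.038     ] bottom rim [0.55359169 0.20605632 0.038     ] top rim [0.61105147 0.19627137 0.038     ]
9.72207195980154
5.2 [0.49066606 0.20466431 0.20377791] [ 3.13281977 -0.00723654 -0.18907815]
3.7 -3.1 33.4 -0.006; 3.7 -3.1 33.4 -0.006; 3.7 -3.0 33.4 -0.006; 3.7 -3.0 33.4 -0.006
```

Emit:
servo_tool(targets="4 -2 26 -0.005; 4 -2 26 -0.005; 4 -3 26 -0.005; 3 -3 26 -0.005; 3 -2 25 0; 0 0 0 0")

```text
time: 5.95
tool_pos: [0.5172, 0.1998, 0.0739]
tool_rot: [3.132, -0.013, -0.181]
contact_force: [-0.8, 0.3, 1.5]
opening: 0.0916
```

```bash
python3 snap.py w4;python3 plan.py .5106 .2135 .028 -.1667 3
```

```text
5.95 [0.51718548 0.19976009 0.07386785] [ 3.13150927 -0.01274208 -0.1806126 ]
6.0 [0.51792607 0.20001572 0.07505325] [ 3.13246248 -0.0148492  -0.18067124]
-3.2 -4.0 15.7 -0.005; -3.2 -4.0 15.7 -0.005; -3.2 -4.0 15.7 -0.005
```

View pics/w4.png

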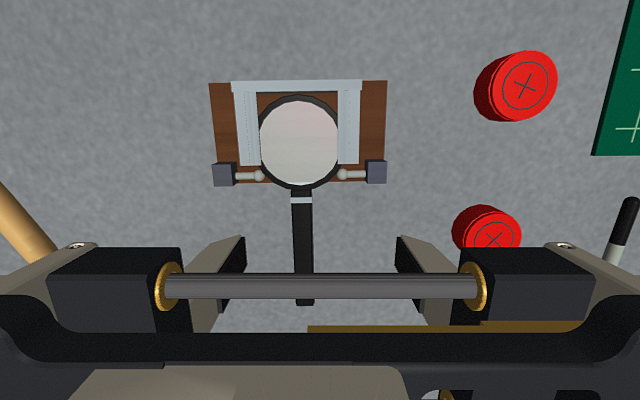

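```bash
cat > d.py <<'E'
import sys
from cell import telemetry
from scipy.spatial.transform import Rotation as Rot
import numpy as np
s=telemetry.observe();a=[float(x) for x in sys.argv[1:]]
R=Rot.from_euler("xyz",s["tool_rot"]).as_matrix()
print(s["time"],s["tool_pos"].round(4),s["tool_rot"].round(4),"F",s["contact_force"].round(1),"open",round(s["opening"],4))
print("tool-frame mm",(R.T@(np.array(a[:3])-s["tool_pos"])*1000).round(1),"yaw",round(-(a[3]-s["tool_rot"][2]),4),"qvel",s["qvel"].round(3))
E
python3 d.py .5106 .2135 .055 -.1667
```

```text
6.0 [0.5179 0.2    0.0751] [ 3.1325 -0.0148 -0.1807] F [ 0.4 -0.2 -0.3] open 0.0918
tool-frame mm [ -9.9 -12.1  19.8] yaw -0.014 qvel [ 0.013 -0.029 -0.021  0.003  0.009  0.006]
```

Emit:
servo_tool(targets="-10 -12 20 -0.014; 0 0 0 0")

```text
time: 6.25
tool_pos: [0.5126, 0.212, 0.0575]
tool_rot: [3.134, -0.019, -0.169]
contact_force: [-0.8, -0.2, 0.3]
opening: 0.0922
```

```bash
python3 d.py .5106 .2135 .028 -.1667
```

```text
6.25 [0.5126 0.212  0.0575] [ 3.1337 -0.0191 -0.1687] F [-0.8 -0.2  0.3] open 0.0922
tool-frame mm [-2.7 -1.4 29.4] yaw -0.002 qvel [-0.033 -0.048 -0.053 -0.01   0.01  -0.006]
```

Emit:
servo_tool(targets="-2.5 -1.5 29 0; 0 0 0 0")

```text
time: 6.5
tool_pos: [0.5138, 0.2128, 0.0319]
tool_rot: [3.136, -0.025, -0.17]
contact_force: [-0.3, 0.8, 0.5]
opening: 0.0916
```

```bash
python3 d.py .5106 .2135 .028 -.1667; python3 snap.py w5
```

```text
6.5 [0.5138 0.2128 0.0319] [ 3.1359 -0.0251 -0.1696] F [-0.3  0.8  0.5] open 0.0916
tool-frame mm [-3.3 -0.2  3.8] yaw -0.0029 qvel [-0.011 -0.068 -0.068 -0.002  0.016 -0.004]
6.5 [0.51376508 0.21277574 0.0318883 ] [ 3.1358855  -0.0250646  -0.16963464]
```

View pics/w5.png

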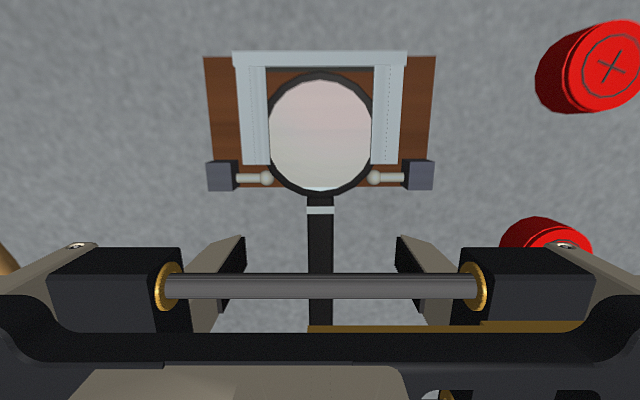

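Emit:
servo_tool(targets="-3 0 3 0; 0 0 0 0")

```text
time: 6.8
tool_pos: [0.5143, 0.2136, 0.0332]
tool_rot: [3.139, -0.033, -0.17]
contact_force: [0.1, 1.4, -0.5]
opening: 0.0919
```

```bash
python3 d.py .5106 .2135 .028 -.1667
```

```text
6.8 [0.5143 0.2136 0.0332] [ 3.1394 -0.033  -0.1704] F [ 0.1  1.4 -0.5] open 0.0919
tool-frame mm [-3.8  0.7  5. ] yaw -0.0037 qvel [-0.003 -0.016 -0.021 -0.001  0.007 -0.002]
```

```bash
python3 -c "
from cell import telemetry
s=telemetry.observe();print(s)"
```

```text
{'time': 6.8, 'qpos': array([ 0.26475059,  0.63212076,  1.69455225, -0.02244949,  0.7859964 ,
        2.02165665]), 'qvel': array([-0.00319737, -0.01609408, -0.02142644, -0.00090662,  0.00652974,
       -0.00216266]), 'joint_efforts': array([-1.18284929e-02, -5.00898671e+01, -1.72656244e+01, -5.43887797e-02,
       -2.59304792e-01,  1.29415467e-02]), 'tool_pos': array([0.51428155, 0.21358351, 0.03316126]), 'tool_rot': array([ 3.13943408, -0.03303635, -0.17043877]), 'contact_force': array([ 0.11789111,  1.37953323, -0.49090858]), 'torque': array([ 0.00833175,  0.0448654 , -0.00428958]), 'opening': 0.09193687142942747}
```

Emit:
servo_tool(targets="0 0 0 0")

```text
time: 6.92
tool_pos: [0.5147, 0.2137, 0.0339]
tool_rot: [3.14, -0.034, -0.17]
contact_force: [0.1, 0.4, -0.5]
opening: 0.0919
```

Emit:
servo_tool(targets="0 0 0 0")

```text
time: 7.05
tool_pos: [0.5149, 0.2137, 0.0342]
tool_rot: [3.14, -0.035, -0.17]
contact_force: [-0.3, -0.2, -0.3]
opening: 0.0916
```

Emit:
servo_tool(targets="-4 0 6 -0.003")

```text
time: 7.18
tool_pos: [0.5116, 0.2144, 0.0284]
tool_rot: [3.141, -0.036, -0.167]
contact_force: [0.3, -0.6, -0.6]
opening: 0.0917
```

```bash
cat > settle.py <<'E'
import sys
from cell import telemetry,cams
for k in range(int(sys.argv[1])):
    p=cams.read_camera("wrist");s=telemetry.observe();print(round(s["time"],3),s["tool_pos"].round(4),s["tool_rot"].round(4),"F",s["contact_force"].round(1))
E
python3 settle.py 4
```

```text
7.225 [0.5101 0.2143 0.0271] [ 3.1394 -0.0333 -0.167 ] F [-1.2  0.1 -1.1]
7.275 [0.5101 0.2142 0.0273] [ 3.1392 -0.0328 -0.167 ] F [ 0.4 -0.   0.1]
7.325 [0.5104 0.2143 0.0275] [ 3.1394 -0.0333 -0.1671] F [-0.3  0.6  0.1]
7.375 [0.5108 0.2143 0.0277] [ 3.1396 -0.0339 -0.1672] F [ 0.1  0.4 -0.2]
```

Emit:
servo_tool(targets="0 0.7 0 0; 0 0 0 0; 0 0 0 0; 0 0 0 0; 0 0 0 0; 0 0 0 0", hand=0, squeeze=40)

```text
time: 8.12
tool_pos: [0.5109, 0.2136, 0.0278]
tool_rot: [3.14, -0.034, -0.167]
contact_force: [-0.5, -0.1, -0.7]
opening: 0.0367
```

```bash
python3 d.py .5106 .2135 .028 -.1667; python3 snap.py w6;python3 settle.py 2
```

```text
8.125 [0.5109 0.2136 0.0278] [ 3.1398 -0.0343 -0.1672] F [-0.5 -0.1 -0.7] open 0.0367
tool-frame mm [-0.3  0.2 -0.2] yaw -0.0005 qvel [ 0.002 -0.    -0.002 -0.001  0.001  0.   ]
8.125 [0.51093361 0.21360182 0.02783657] [ 3.13980149 -0.03426934 -0.1671908 ]
8.225 [0.5109 0.2136 0.0278] [ 3.1398 -0.0342 -0.1672] F [-0.3  0.3 -0.1]
8.275 [0.5109 0.2136 0.0278] [ 3.1398 -0.0342 -0.1672] F [ 0.8 -0.5  0.6]
```

View pics/w6.png

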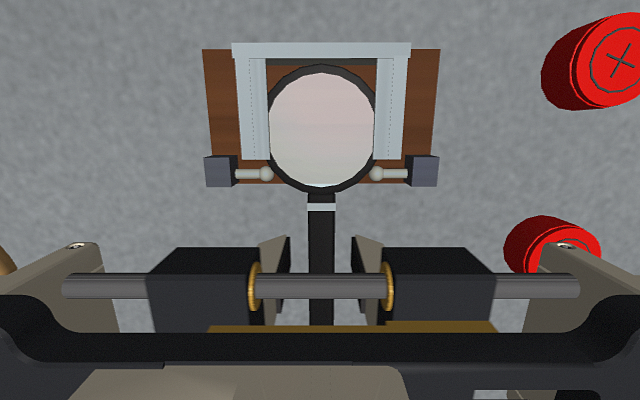

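Fingers at 37 mm, still closing evenly about the handle (column 321). Keep closing.

Emit:
servo_tool(targets="0 0 0 0; 0 0 0 0; 0 0 0 0; 0 0 0 0")

```text
time: 8.78
tool_pos: [0.5109, 0.2136, 0.0278]
tool_rot: [3.14, -0.034, -0.167]
contact_force: [0.6, 0.4, -0.8]
opening: 0.0134
```

```bash
python3 d.py .5106 .2135 .028 -.1667
```

```text
8.775 [0.5109 0.2136 0.0278] [ 3.1398 -0.0341 -0.1672] F [ 0.6  0.4 -0.8] open 0.0134
tool-frame mm [-0.3  0.1 -0.2] yaw -0.0005 qvel [ 0.002 -0.001 -0.001  0.     0.002 -0.   ]
```

Emit:
servo_tool(targets="-8 0 -0.3 0; -8 0 -0.3 0; -8 0 -0.3 0")

```text
time: 9.15
tool_pos: [0.4995, 0.2176, 0.0309]
tool_rot: [-3.135, -0.061, -0.169]
contact_force: [14.2, -4.3, -5.0]
opening: 0.0134
```

```bash
python3 settle.py 3; python3 d.py .4369 .2261 .0278 -.1667;python3 snap.py w7
```

```text
9.2 [0.4979 0.2176 0.0307] [-3.1358 -0.0586 -0.1685] F [ 7.1 -3.  -3.2]
9.25 [0.4972 0.2176 0.0305] [-3.1366 -0.0564 -0.1683] F [ 5.1 -2.8 -1.8]
9.3 [0.4968 0.2175 0.0303] [-3.1369 -0.0554 -0.1682] F [ 6.3 -2.  -1.2]
9.3 [0.4968 0.2175 0.0303] [-3.1369 -0.0554 -0.1682] F [ 6.3 -2.  -1.2] open 0.0135
tool-frame mm [-60.6   1.6  -0.8] yaw -0.0015 qvel [-0.     0.003  0.001  0.002  0.009 -0.003]
9.3 [0.49683664 0.21751829 0.03032884] [-3.136892   -0.05542554 -0.16819061]
```

View pics/w7.png

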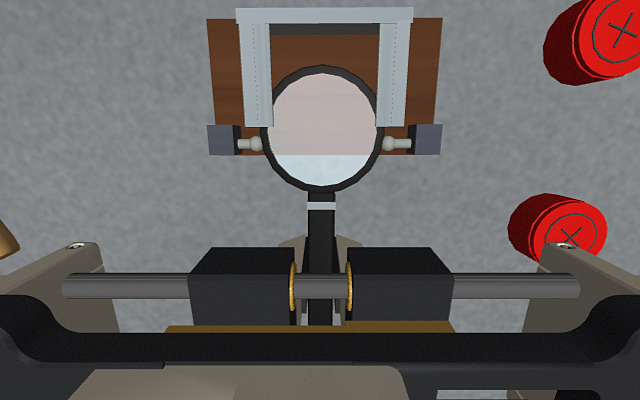

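Emit:
servo_tool(targets="-9 0 2 0; -9 0 1 0")

```text
time: 9.6
tool_pos: [0.4845, 0.2204, 0.0278]
tool_rot: [-3.133, -0.067, -0.17]
contact_force: [3.3, -2.3, -0.9]
opening: 0.0134
```

```bash
python3 settle.py 3; python3 d.py .4369 .2261 .0278 -.1667;python3 snap.py w8
```

```text
9.65 [0.4822 0.2203 0.0273] [-3.1345 -0.0629 -0.1694] F [-3.3 -0.6  0.4]
9.7 [0.4811 0.2202 0.027 ] [-3.1357 -0.0599 -0.169 ] F [-5.4 -0.6  1.5]
9.75 [0.4808 0.2202 0.0268] [-3.1361 -0.0587 -0.1688] F [-5.6 -0.9  1. ]
9.75 [0.4808 0.2202 0.0268] [-3.1361 -0.0587 -0.1688] F [-5.6 -0.9  1. ] open 0.0135
tool-frame mm [-44.1   1.5  -3.6] yaw -0.0021 qvel [ 0.003  0.004 -0.001  0.003  0.012 -0.006]
9.75 [0.48075877 0.22017231 0.02684274] [-3.13608952 -0.05872654 -0.16882772]
```

View pics/w8.png

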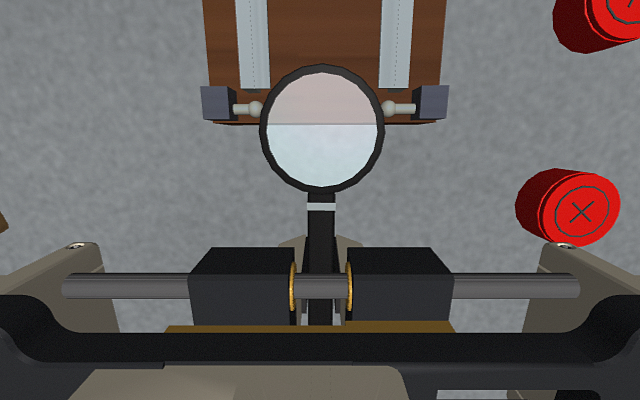

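Emit:
servo_tool(targets="-12 0.3 -0.8 0; -12 0.3 -0.8 0; -12 0.3 -0.8 0; -8 0.3 -0.6 0")

```text
time: 10.3
tool_pos: [0.4342, 0.227, 0.0271]
tool_rot: [-3.136, -0.058, -0.168]
contact_force: [-0.1, 0.4, -0.2]
opening: 0.0135
```

```bash
python3 settle.py 3; python3 d.py .4369 .2261 .0278 -.1667;python3 snap.py w9
```

```text
10.35 [0.4332 0.227  0.027 ] [-3.1366 -0.0571 -0.1682] F [-1.5  0.3 -1.6]
10.4 [0.4341 0.2269 0.027 ] [-3.1363 -0.0578 -0.1681] F [-0.3 -0.   0.3]
10.45 [0.4351 0.227  0.0272] [-3.1358 -0.0589 -0.1683] F [ 0.1  0.5 -1.2]
10.45 [0.4351 0.227  0.0272] [-3.1358 -0.0589 -0.1683] F [ 0.1  0.5 -1.2] open 0.0134
tool-frame mm [ 2.   0.6 -0.5] yaw -0.0016 qvel [-0.009  0.008 -0.023 -0.    -0.001 -0.004]
10.45 [0.43509465 0.22699301 0.02719193] [-3.13578462 -0.05893194 -0.16829036]
```

View pics/w9.png

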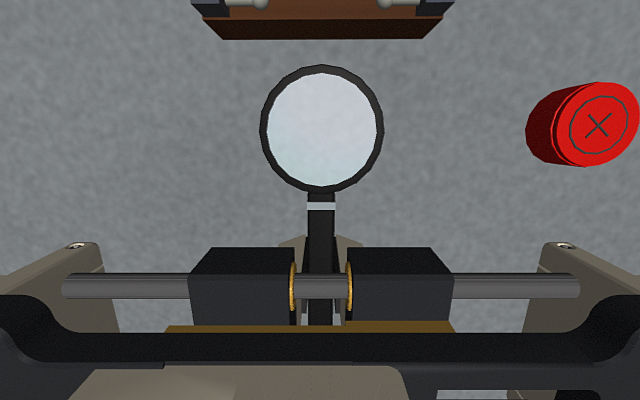

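Run:
```python
from h import *
for n in ["w6","w7","w8","w9"]:
    g=cv2.cvtColor(cv2.imread(f"pics/{n}.png"),cv2.COLOR_BGR2GRAY).astype(float)
    c=g[:,318:325].mean(1)
    def edges(c,lo,hi,th=90):
        s=c[lo:hi]; return [round(lo+i+(th-s[i])/(s[i+1]-s[i]),2) for i in range(len(s)-1) if (s[i]-th)*(s[i+1]-th)<0]
    print(n,"col",edges(c,55,215))
    for v in (165,175):
        print("  row",v,edges(g[v-1:v+2].mean(0),250,395))
    # collar band on handle + white ring
```

```text
w6 col [np.float64(57.86), np.float64(72.18), np.float64(186.71), np.float64(202.49), np.float64(210.56)]
  row 165 [np.float64(277.1), np.float64(364.68)]
  row 175 [np.float64(273.18), np.float64(287.32), np.float64(354.48), np.float64(369.22)]
w7 col [np.float64(72.55), np.float64(185.63), np.float64(201.35), np.float64(209.42)]
  row 165 [np.float64(270.28), np.float64(279.24), np.float64(364.35), np.float64(372.91)]
  row 175 [np.float64(278.64), np.float64(289.25), np.float64(353.66), np.float64(364.2)]
w8 col [np.float64(71.99), np.float64(186.51), np.float64(202.29), np.float64(210.08)]
  row 165 [np.float64(269.26), np.float64(277.68), np.float64(364.89), np.float64(373.64)]
  row 175 [np.float64(277.58), np.float64(288.05), np.float64(354.56), np.float64(365.17)]
w9 col [np.float64(63.49), np.float64(72.31), np.float64(185.82), np.float64(201.55), np.float64(209.51)]
  row 165 [np.float64(269.7), np.float64(278.34), np.float64(364.27), np.float64(372.69)]
  row 175 [np.float64(277.62), np.float64(288.36), np.float64(353.56), np.float64(364.17)]
```

```bash
cat > tilt.py <<'E'
from h import *
from scipy.optimize import least_squares
Rc=np.array([[0,-.958,-.287],[1,0,0],[0,-.287,.958]]).T # cam axes rows in tool: R_cam<-tool
C=np.array([.07884,-.0002,-.14336]);K=np.array([[282.2,0,320.29],[0,282.2,203.45],[0,0,1]])
def pix(X): c=(np.asarray(X)-C)@Rc.T; u=c@K.T; return u[:,:2]/u[:,2:]
def pts(phi,d,offs,h=-.005):  # offs along handle rel. to lens centre; phi>0: nose down rel. tool
    a=d+np.asarray(offs); g=np.array([0,0,-.005])
    return np.stack([a*np.cos(phi)+h*np.sin(phi)*-1, 0*a, g[2]+a*np.sin(phi)+h*np.cos(phi)],1)
V={"w6":[72.18,186.71,202.49,210.56],"w7":[72.55,185.63,201.35,209.42],"w8":[71.99,186.51,202.29,210.08],"w9":[72.31,185.82,201.55,209.51]}
def calib(phi6=.034,d6=.0727):
    f=lambda o:pix(pts(phi6,d6,o))[:,1]-V["w6"]
    return least_squares(f,[.027,-.027,-.035,-.04],x_scale=.01).x
if __name__=="__main__":
    o=calib();print("offs",o*1000)
    for n in V:
        s=least_squares(lambda q:pix(pts(q[0],q[1],o))[:,1]-V[n],[.03,.0727],x_scale=[.01,.001]);print(n,"phi",s.x[0].round(4),"d",(s.x[1]*1000).round(2),"res",s.fun.round(2))
E
python3 tilt.py
```

```text
offs [ 25.89591655 -25.8614285  -33.85748378 -38.03818194]
w6 phi 0.034 d 72.7 res [0. 0. 0. 0.]
w7 phi 0.0597 d 72.91 res [ 0.   -0.04  0.01  0.03]
w8 phi 0.0366 d 72.81 res [ 0.   -0.1  -0.09  0.19]
w9 phi 0.0534 d 72.91 res [ 0.   -0.07 -0.02  0.1 ]
```

Emit:
servo_tool(targets="2 0 -33 0; 2 0 -33 0")

```text
time: 10.75
tool_pos: [0.4351, 0.226, 0.0927]
tool_rot: [-3.138, -0.055, -0.169]
contact_force: [0.9, 0.7, -0.1]
opening: 0.0136
```

```bash
python3 settle.py 4; python3 d.py .5131 -.0748 .0907 -.168
```

```text
10.8 [0.4372 0.2268 0.0966] [-3.1347 -0.061  -0.169 ] F [2.2 1.1 2.3]
10.85 [0.4373 0.2267 0.095 ] [-3.1344 -0.0615 -0.1691] F [ 0.4 -0.7 -1.2]
10.9 [0.4362 0.2264 0.0933] [-3.1358 -0.059  -0.1692] F [-0.2  0.3 -1.8]
10.95 [0.4352 0.2261 0.0921] [-3.1371 -0.0566 -0.1691] F [ 0.4  0.6 -0.8]
10.95 [0.4352 0.2261 0.0921] [-3.1371 -0.0566 -0.1691] F [ 0.4  0.6 -0.8] open 0.0133
tool-frame mm [127.1 283.5   7.4] yaw -0.0011 qvel [ 0.     0.026  0.022 -0.001 -0.     0.002]
```

Emit:
servo_tool(targets="18 40 0 0; 18 40 0 0; 18 40 0 0; 18 40 0 0; 18 40 0 0; 18 40 0 0")

```text
time: 11.7
tool_pos: [0.4992, -0.0339, 0.0884]
tool_rot: [-3.139, -0.044, -0.163]
contact_force: [0.5, -0.1, -1.2]
opening: 0.0137
```

```bash
python3 settle.py 4; python3 d.py .5131 -.0748 .0907 -.168; python3 snap.py w10
```

```text
11.75 [ 0.5012 -0.0385  0.0887] [-3.1409 -0.0467 -0.1655] F [ 2.2 -4.1 -1. ]
11.8 [ 0.5004 -0.0361  0.0886] [-3.1397 -0.0457 -0.1676] F [-0.   1.4 -1.3]
11.85 [ 0.4994 -0.0342  0.0885] [-3.1389 -0.044  -0.1669] F [-0.2  0.1 -2. ]
11.9 [ 0.4989 -0.0329  0.0886] [-3.1386 -0.0433 -0.1654] F [-0.5 -0.  -0.4]
11.9 [ 0.4989 -0.0329  0.0886] [-3.1386 -0.0433 -0.1654] F [-0.5 -0.  -0.4] open 0.0133
tool-frame mm [21.  39.  -1.3] yaw 0.0026 qvel [ 0.035 -0.014  0.013  0.003  0.006  0.004]
11.9 [ 0.49885324 -0.03285735  0.08856614] [-3.13860596 -0.04331526 -0.16539569]
```

View pics/w10.png

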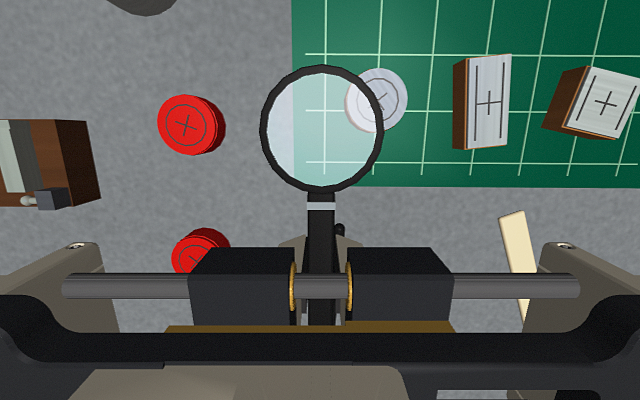

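Emit:
servo_tool(targets="21 39 -1.5 0.002")

```text
time: 12.08
tool_pos: [0.5116, -0.071, 0.0902]
tool_rot: [-3.137, -0.04, -0.161]
contact_force: [0.9, -0.3, -1.0]
opening: 0.0137
```

```bash
python3 settle.py 6; python3 d.py .5131 -.0748 .0907 -.168; python3 snap.py w11
```

```text
12.125 [ 0.5149 -0.0769  0.0911] [-3.1403 -0.0457 -0.1638] F [ 2.8 -6.2  0. ]
12.175 [ 0.5142 -0.0753  0.091 ] [-3.1393 -0.0451 -0.1662] F [ 0.8  0.6 -0.4]
12.225 [ 0.5132 -0.0738  0.0907] [-3.1384 -0.0432 -0.1663] F [ 0.   0.3 -1.6]
12.275 [ 0.5125 -0.073   0.0905] [-3.1381 -0.042  -0.1656] F [ 0.  -0.3 -1.5]
12.325 [ 0.5122 -0.0726  0.0906] [-3.138  -0.0417 -0.165 ] F [-0.7  0.3 -1.2]
12.375 [ 0.5122 -0.0725  0.0907] [-3.1381 -0.0418 -0.1645] F [-0.4  0.1 -0.9]
12.375 [ 0.5122 -0.0725  0.0907] [-3.1381 -0.0418 -0.1645] F [-0.4  0.1 -0.9] open 0.0134
tool-frame mm [ 1.2  2.2 -0. ] yaw 0.0035 qvel [ 0.001 -0.003 -0.001 -0.     0.002 -0.004]
12.375 [ 0.51223642 -0.07245959  0.0906505 ] [-3.13805638 -0.041828   -0.16452571]
```

View pics/w11.png

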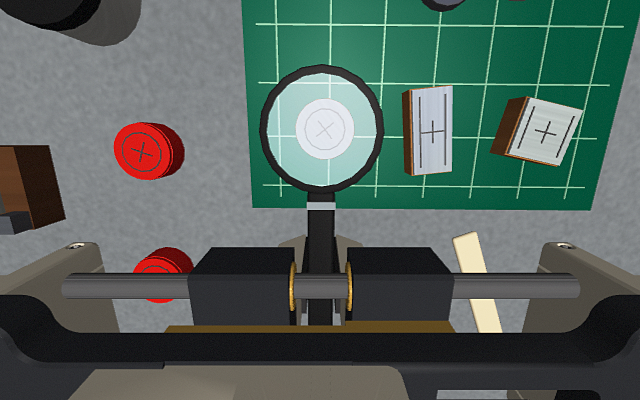

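```bash
cat > chk.py <<'E'
import sys
from tilt import *
from scipy.spatial.transform import Rotation as Rot
n=sys.argv[1];bu=(float(sys.argv[2]),float(sys.argv[3])) if len(sys.argv)>3 else None
p,s=pickle.load(open(n+".pkl","rb"));img=cv2.imread(f"pics/{n}.png");g=cv2.cvtColor(img,cv2.COLOR_BGR2GRAY).astype(float)
def edges(c,lo,hi,th=90):
    q=c[lo:hi]; return [lo+i+(th-q[i])/(q[i+1]-q[i]) for i in range(len(q)-1) if (q[i]-th)*(q[i+1]-th)<0]
c=edges(g[:,318:325].mean(1),66,215);print("col",np.round(c,2),"row129",np.round(edges(g[128:131].mean(0),250,395),2))
e=[x for x in c if x<80][-1:]+[x for x in c if 180<x<193][:1]+[x for x in c if 197<x<213][:2]
o=calib();f=least_squares(lambda q:pix(pts(q[0],q[1],o))[:,1]-e,[.05,.0727],x_scale=[.01,.001]);phi,d=f.x
R=Rot.from_euler("xyz",s["tool_rot"]).as_matrix()
L=s["tool_pos"]+R@np.array([d*np.cos(phi),0,-.005+d*np.sin(phi)])
ax=R@np.array([np.cos(phi),0,np.sin(phi)])
print("phi",phi.round(4),"d",d.round(4),"res",f.fun.round(2));print("lens mid",(L*1000).round(1),"pitch slope",ax[2].round(4), "lens z-axis",(R@np.array([-np.sin(phi),0,np.cos(phi)])).round(4))
if bu: print("block",(atz(p,bu,.027)*1000).round(1), "vertical below lens projects at",proj(p,np.array([L[0],L[1],.027])).round(1))
E
python3 chk.py w11 324.5 128.5; python3 -c "
import cv2
A=cv2.imread('pics/w11.png');cv2.imwrite('pics/c11.png',cv2.resize(A[55:205,250:395],None,fx=4,fy=4,interpolation=cv2.INTER_CUBIC))"
```

```text
col [ 72.28 185.88 201.48 209.56] row129 [266.16 376.2  384.6 ]
phi 0.0526 d 0.0729 res [ 0.   -0.12  0.06  0.06]
lens mid [584.  -84.4  94.9] pitch slope -0.0108 lens z-axis [-0.0101  0.0053 -0.9999]
block [585.7 -86.8  27. ] vertical below lens projects at [321.6 131.5]
```

View pics/c11.png

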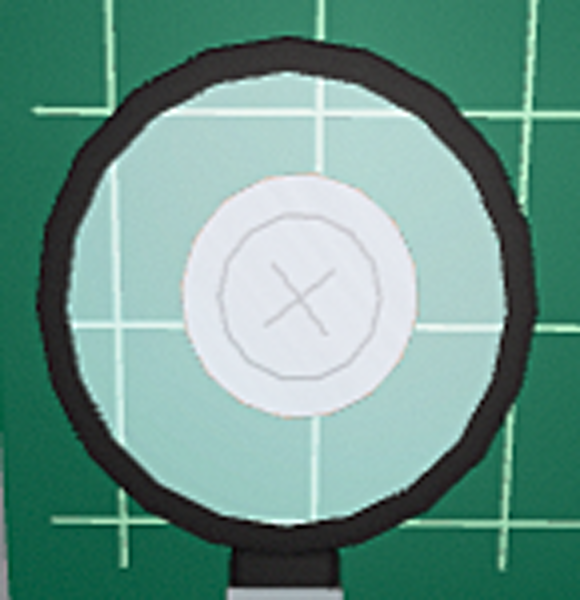

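Emit:
servo_tool(targets="1.7 2 -0.8 0")

```text
time: 12.55
tool_pos: [0.5133, -0.0738, 0.0916]
tool_rot: [-3.138, -0.042, -0.163]
contact_force: [-0.3, -0.2, -0.8]
opening: 0.0134
```

```bash
python3 settle.py 5; python3 snap.py w12; python3 chk.py w12; python3 snap.py s12 scene
python3 - <<'E'
import cv2
A=cv2.imread('pics/w12.png');B=cv2.imread('pics/s12.png')
cv2.imwrite('pics/c12.png',cv2.resize(A[55:205,250:395],None,fx=4,fy=4,interpolation=cv2.INTER_CUBIC))
cv2.imwrite('pics/d12.png',cv2.resize(B[140:250,210:350],None,fx=5,fy=5,interpolation=cv2.INTER_CUBIC))
E
```

```text
12.6 [ 0.5137 -0.0741  0.0918] [-3.1381 -0.0421 -0.1632] F [ 1.5 -0.8 -0.5]
12.65 [ 0.5137 -0.0743  0.0918] [-3.1382 -0.0423 -0.1636] F [ 0.2 -0.6 -0.9]
12.7 [ 0.5137 -0.0744  0.0918] [-3.1381 -0.0423 -0.1639] F [-0.3 -0.8 -1.2]
12.75 [ 0.5137 -0.0745  0.0917] [-3.1381 -0.0422 -0.1641] F [ 0.5  0.  -0.9]
12.8 [ 0.5136 -0.0746  0.0917] [-3.1381 -0.0422 -0.1642] F [ 0.1  0.1 -1.1]
12.8 [ 0.51364879 -0.07458356  0.09169928] [-3.1381423  -0.0422228  -0.16418939]
col [ 72.27 185.81 201.48 209.56] row129 [266.16 376.32 384.65]
phi 0.053 d 0.0729 res [ 0.   -0.07  0.04  0.04]
lens mid [585.4 -86.5  95.9] pitch slope -0.0108 lens z-axis [-0.0101  0.0052 -0.9999]
12.85 [ 0.51364175 -0.07464459  0.09169388] [-3.13814225 -0.04218608 -0.16425428]
```

View pics/c12.png

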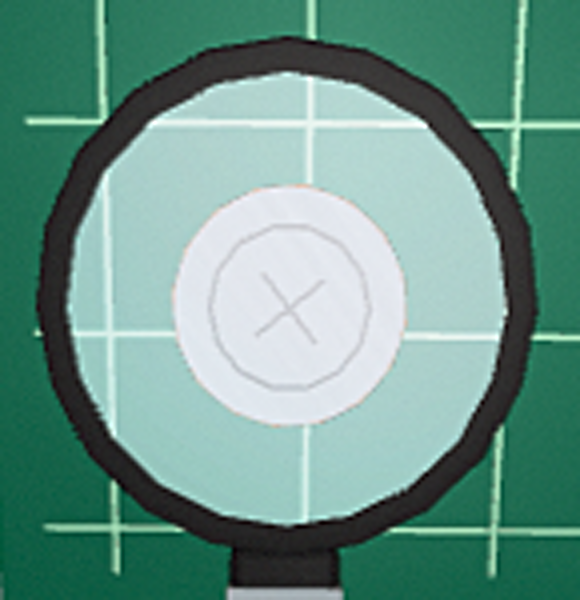

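View pics/d12.png

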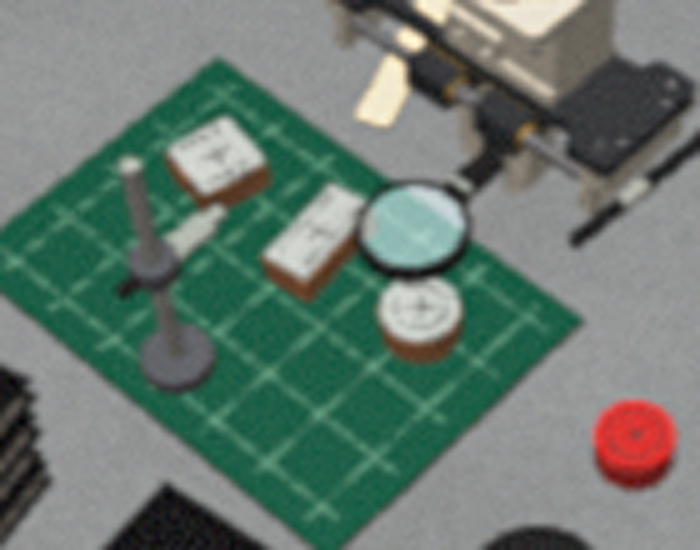

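```bash
python3 - <<'E'
from h import *
p,_=pickle.load(open("w12.pkl","rb"));S,_=pickle.load(open("s12.pkl","rb"))
print("block",(atz(p,(322.1,131.7),.027)*1000).round(1))
o=lambda x,y:((x+.5)/5-.5+210,(y+.5)/5-.5+140)
def zfit(uv,xy):
    zs=np.linspace(.06,.14,801);e=[np.linalg.norm(proj(S,np.array([*xy,z]))-uv) for z in zs];return zs[int(np.argmin(e))],min(e)
print("lens top plane z",zfit(o(414,228),(.5854,-.0867)),"tip top z",zfit(o(219,209),(.6255,-.1788)))
for n in ["p1"]:
    P=pickle.load(open("p1.pkl","rb"))["scene"]["color"];Q=S["color"]
    d=np.abs(P.astype(int)-Q).sum(2);c=d>120;print("changed cols/rows outside arm",np.argwhere(c[:, :260]).shape, np.argwhere(c[215:, :]).shape)
E
python3 d.py .5136 -.0746 .0917 -.164; python3 settle.py 3
```

```text
block [585.2 -86.8  27. ]
lens top plane z (np.float64(0.1031), np.float64(0.8865837733986052)) tip top z (np.float64(0.1013), np.float64(0.18516073549885315))
changed cols/rows outside arm (0, 2) (461, 2)
12.9 [ 0.5136 -0.0747  0.0917] [-3.1381 -0.0421 -0.1643] F [-0.7  0.2 -1.3] open 0.0133
tool-frame mm [-0.1 -0.1 -0. ] yaw -0.0003 qvel [-0.003 -0.     0.    -0.001  0.001 -0.001]
12.95 [ 0.5136 -0.0748  0.0917] [-3.1382 -0.0422 -0.1644] F [ 0.4 -0.3 -1.2]
13.0 [ 0.5136 -0.0748  0.0917] [-3.1381 -0.0421 -0.1645] F [-0.4  0.8 -1.8]
13.05 [ 0.5137 -0.0748  0.0917] [-3.1382 -0.0422 -0.1645] F [ 0.2  0.6 -2. ]
```

Run:
```python
from cell import robot,telemetry
s=telemetry.observe();print(s["time"],s["tool_pos"],s["opening"],abs(s["qvel"]).max());print(robot.hand_in())
```

```text
13.05 [ 0.51366117 -0.07477464  0.09165461] 0.013414350091900198 0.0019398231932989478
the job is handed in; nothing more can be done
None
```

I gripped the lens by its handle, pulled it about 77 mm straight out of the clip, and lifted it clear. I then carried it over the wood-and-metal round block, leaving the two red discs alone, and handed the job in at 13.05 s with the lens still in the gripper.

**Last checks (wrist camera and arm pose):**

| Check | Lens | Target |
|---|---|---|
| Position over the block (x, y) | 585.4, −86.7 mm | 585.2, −86.8 mm |
| Height at mid-thickness | 95.9 mm | pointer at about 95.6 mm |
| Level | nose down about 0.6°, side tilt about 0.3° | level |

- **Grip and stillness:** the gripper opening was steady at 13.4 mm. The arm was practically still and the outside force was about 1–2 N.
- **Nothing shifted:** apart from the arm itself, the only changes between the first and last scene pictures were a few hundred pixels in the lower part. I took these to be the empty clip and did not check them further. The blocks and pointer looked unmoved by eye.

**Disagreement on height:** the coarser scene camera put the lens about 1.2 mm below the pointer, against 0.3 mm above by the wrist camera. One pixel there is about 3 mm, so I kept the wrist-camera height.

The tool had tilted about 2–3° by the time of the pull, because small errors build up over successive moves. I measured the tilt of the lens in the grip rather than assuming it was level; the level figures above include this.

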